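Press the packing plates into the thickness rack

ROBOT

A 6-joint arm with a two-finger parallel gripper is mounted at the origin on the work surface. World frame = base frame: x ahead of the robot, y to its left, z up, the work surface at z = 0. Lengths are in m, angles in rad, forces in N, time in s.
With the tool pointing down it reaches from about 0.35 to 0.8 m from the base axis. Payload 7.3 kg.
Tool frame: the origin (TCP) lies on the centre line of the jaws, within the pads' length; the fingertips stand 14 mm ahead of it and the grasp point (between the pads) lies 5 mm behind it (bot.finger_overhang is the distance from the TCP to the fingertips, in m); z points along the fingers, y is the direction in which the jaws open and shut (so a half turn about z gives the same grasp; the last joint's range is limited). The gripper opens to 85 mm and grips with 20 to 120 N. Pads are 22 mm wide; open, the fingers measure 114 mm over their backs; the gripper's body (76 mm by 85 mm) begins 54 mm behind the grasp point. The pads swing forward as they close: fully open they stand 13 mm farther back than shut.
Start: joints at [-0.146, 0.342, 1.524, -0, 1.275, -0.146], TCP at [0.525, 0, 0.213] pointing down, gripper open.
Joint ranges: [-2.53, 2.53], [-0.77, 2.02], [0.04, 2.7], [-1, 4.14], [0.28, 2.66], [-3.11, 3.11]. Speed limits (rad/s): [2.57, 2.57, 3.14, 3.14, 3.14, 3.14].

INTERFACE

Orientations are given as [roll, pitch, yaw] about the fixed x, y, z axes, in that order (R = Rz(yaw) Ry(pitch) Rx(roll)).
In Python, from station import bot, cams, job_done gives the robot as it stands.
- The arm moves only by the shell command python3 -m jog 'ROWS' [OPENING]. ROWS is JSON, a list that holds one entry, the list of rows, each a list of 4 numbers: the shift along the world's x, y, z in mm, then the turn about the world's z in rad. In form: [[[x, y, z, roll], ...]]. A call has 1 to 12 rows; each row shifts and turns the commanded pose from where the row before left it; what a row does not reach is not made up. A row lasts 1/8 s, in which the tool goes at most 62.5 mm and 10.7 degrees, less where a joint would pass 70% of its speed; a pose out of reach is approached as far as the arm can. A call with a gripper value outside its range is refused whole. OPENING is the finger opening in mm, from 0 to 85.4, set as the call begins (- or left out, the last holds). The fingers move at their own pace and stop on an object; the grip force is fixed at half the most. Time passes only in rows, so rows that do not move let the fingers close. It gives the time, the measured TCP pose, the force and the opening at its end, in the units of the state.
- bot.get_obs(): the state, without advancing time (a new reading comes with each control period).
- cams.read_camera(name): name is "scene" or "side" or "wrist"; returns a dict with "img" (420x560x3 uint8, red, green, blue), "fov_y" (degrees; the focal length in pixels is half the picture's height over the tangent of half this angle, whatever the lens; pixels are square), "cx", "cy" (the principal point, pixels), "k1" (the pictures are not rectified: a ray, as slopes to the right and down, at radius r is drawn at 1 + k1 r^2 times it, then the intrinsics apply), "xyz" and "rotation" of the camera in the world; the wrist camera has in their place "tool_from_camera" (4x4, takes a point from camera to tool coordinates, whose origin is the TCP and whose axes are the flange's). Camera axes: x right, y up, looking along -z (the intrinsics and any distortion apply to the point x, -y, -z); pixel columns grow to the right and rows downward; lengths in m; the calibration is good to about 2 mm. A picture is of the moment at which its call begins: read the wrist's pose just before it. There is no depth.
- job_done(): hands the job in, once; it reports no verdict.
The state is a dict: "t": time; "joint_positions": joint angles; "dq": joint speeds; "tau": joint torques, N m; "ee_pos": TCP position; "tcp_rot": TCP orientation; "contact_force": force on the tool from outside, world axes, zero at the start; "torque": the same for the moment, N m; "width": finger opening in m.
Only numpy, scipy, OpenCV 4.12 (cv2) and the standard library are available. Lean on these libraries where they do the work, as an engineer would, in place of code of your own. Each camera call takes 0.05 s, during which the arm holds its last target.

TASK

Put the two lacquered packing plates that stand in the drying stand away in the thickness rack, one in each of the two empty end slots, each pressed fully home on the floor of its slot. Every slot narrows to a throat of one thickness, and the row may have its wide end on either side: find out by feel which end takes the thick plate, and if a plate stops short, draw it out and use the other end rather than force it. Press slowly and gently, let go of the plates, and leave the plate in the middle slot and everything else on the bench alone.

Things in the scene. Friction and masses are not known exactly. Their poses are not given: they have to be found in the camera images.
- rack: Thickness rack: dark oak tray fixed to the bench, 116 mm (x) by 233 mm (y), boards 60 mm high in front and behind, with three loose aluminium blocks in a row along y, each 80 x 64 x 52 mm with one slot along x in its middle. Origin: centre of the tray's underside, on the bench, z up. Block tops are 64 mm and slot floors 20 mm above the bench. A plate in a slot has 7 mm play either way in x.
- end_a (a point): Mouth of the empty slot at the rack's y = -66 mm, level with the block's top; the loose block's slot is within 2 mm of it in y and can be pushed along. All slots: mouth 34 mm wide, narrowing evenly over 16 mm to a straight throat 28 mm deep. One end throat is 11.2 mm wide, the other 18.2 mm; the blocks can be set either way round, so which end is wide varies and does not show in these poses.
- end_b (a point): Mouth of the empty slot at y = +66 mm, like end_a. A spring roller in each end throat grips the plate that fits: it will not fall in by its weight but takes a push of 5 to 10 N over the last 17 mm to the floor, then stays. The thick plate at the narrow end stops solid 32 to 34 mm above the floor, pushed to neither side. The thin plate drops loose into the wide end, the place the thick one needs.
- middle (a point): Mouth of the middle slot, filled by middle_plate. A plate 1 to 2 mm off the middle of a throat stops on its slope (28 to 31 mm up if it fits) and is pushed sideways (1 to 2 N): ease it over that way. The blocks put 20 N on the tray; lowering a plate at 15 mm/s and pressing with 12 to 16 N brings that to 50 or 60 N for a moment; 90 N in all is forcing it; a landing at 40 mm/s may reach that.
- stand: Drying stand, fixed: a pale wooden board 110 x 150 x 12 mm with eight 8 mm dowels, 40 mm tall, in two bays at y = -36 and +36 mm; in each bay the dowels stand at x = +-26 mm and y = +-15 mm from the bay's middle, one plate stands on edge between them. Origin at the centre of its underside.
- thick_plate: Lacquered wooden packing plate, 17 mm thick (its y), 70 mm long (its x), 95 mm tall (z up), about 100 g; origin at the centre of its underside. It starts upright in one bay of the drying stand, its underside 12 mm above the bench.
- thin_plate: Lacquered wooden packing plate, 10 mm thick (its y), 70 mm long (its x), 95 mm tall (z up), about 60 g; origin at the centre of its underside. It starts upright in the other bay of the drying stand, its underside 12 mm above the bench.
- middle_plate: Lacquered wooden packing plate, 13.5 mm thick (its y), 70 mm long (its x), 95 mm tall (z up), about 80 g; origin at the centre of its underside. It already stands home in the rack's middle slot, its top 115 mm above the bench: carry the others over it, and leave it there.
- boss: Bystander: round stepped wooden boss, 84 mm across, 36 mm high; origin under its centre.
- sanding_block: Bystander: cork sanding block 110 x 62 x 32 mm; origin under its centre.
- tape: Bystander: roll of yellow tape lying flat, 100 mm across, 24 mm high; origin under its centre.
- lacquer: Bystander: steel can, 100 mm across, 120 mm high; origin under its centre.
- brush: Bystander: flat paint brush, 200 mm long, lying on the bench along its x.
- square: Bystander: try square lying flat, 110 mm wooden stock with a 150 mm steel blade; origin under the stock's centre, blade towards +x.
Things that resemble listed ones, but are neither listed nor needed, are in the scene too. Leave any blue look-alike of the middle_plate alone.

How it is judged:
At the end, for the whole second after the job is handed in: The thick and the thin plate each stand upright (within 0.1 rad), at rest and let go, in an end slot of the rack, undersides within 2.5 mm of the slot floor and within 12 mm of the slot's middle; the middle plate still stands home in the middle slot (z of thick_plate in the frame of rack between 0.015 and 0.0225 m and x of thick_plate in the frame of rack between -0.012 and 0.012 m and (y of thick_plate in the frame of rack between -0.078 and -0.054 m or y of thick_plate in the frame of rack between 0.054 and 0.078 m) and angle between each of thick_plate, thin_plate, middle_plate's own z axis and vertical below 0.1 rad and linear speed of each of thick_plate, thin_plate, middle_plate below 0.01 m/s and z of thin_plate in the frame of rack between 0.015 and 0.0225 m and x of thin_plate in the frame of rack between -0.012 and 0.012 m and (y of thin_plate in the frame of rack between -0.078 and -0.054 m or y of thin_plate in the frame of rack between 0.054 and 0.078 m) and z of middle_plate in the frame of rack between 0.015 and 0.0225 m and x of middle_plate in the frame of rack between -0.012 and 0.012 m and y of middle_plate in the frame of rack between -0.012 and 0.012 m); the robot touches nothing.
It fails at once if the rack is forced: it bears more than 90 N in all (blocks and plates alone weigh about 20 N) (contact force between rack and anything else above 90 N).
It fails at once if the middle plate is taken out or dragged along (distance of middle_plate from where it was at the start of the episode above 0.015 m).
It fails at once if something else on the bench (boss, sanding block, tape, lacquer can, brush or square) is pushed away by more than 20 mm (distance of any of boss, sanding_block, tape, lacquer, brush, square from where it was at the start of the episode above 0.02 m).
It also fails if it takes over 70 s, if anything falls off the work surface, if the arm or the gripper's body presses on something with over 40 N, if the wrist force passes 120 N, or if a joint passes its speed limit or range.

## Working session

There is one attempt and no reset: what is moved stays moved. The work goes in short steps, Python scripts to look and compute and a shell command to move; the robot and the scene stay as the last step left them, time stands still between calls to the robot, and variables do not carry over. Pictures are saved under pics/ and viewed, and the job is handed in when it is done.

```bash
ls; mkdir -p pics; python3 - <<'E'
from station import bot,cams
import cv2
print(bot.get_obs())
for n in ["scene","side","wrist"]:
    c=cams.read_camera(n); cv2.imwrite(f"pics/{n}0.png",c["img"][:,:,::-1]); print(n,{k:v for k,v in c.items() if k!="img"})
E
```

```text
pics
{'t': 0.0, 'joint_positions': array([-1.46016967e-01,  3.42735754e-01,  1.52500715e+00,  3.56055795e-05,
        1.27540778e+00, -1.45995844e-01]), 'dq': array([-0.00140012, -0.00055047,  0.00057868,  0.00057775, -0.00117694,
        0.00142952]), 'tau': array([ 5.72253757e-04, -4.33677435e+01, -2.46005630e+01, -7.37992127e-05,
        7.83137977e-03, -1.18290802e-05]), 'ee_pos': array([5.24575335e-01, 8.72138917e-05, 2.12722665e-01]), 'tcp_rot': array([-3.14005615e+00, -2.60344302e-04,  1.57076461e+00]), 'contact_force': array([-0.19483722, -0.70981639, -0.61562298]), 'torque': array([ 0.00623184, -0.00157872, -0.00984881]), 'width': 0.08546079780052514}
scene {'fov_y': 55.22229409416085, 'cx': 275.41728145680065, 'cy': 208.96143871080233, 'k1': -0.10564178216957446, 'xyz': array([1.38824284, 0.14331798, 0.88653381]), 'rotation': array([0.78845186, 0.00733447, 1.7332018 ])}
side {'fov_y': 56.74449299871449, 'cx': 279.7897397261841, 'cy': 211.23698286243393, 'k1': -0.016050931556762904, 'xyz': array([ 0.38974586, -0.76823798,  0.62763808]), 'rotation': array([ 0.9512849 , -0.00338137, -0.18987027])}
wrist {'fov_y': 69.89606940077587, 'cx': 280.15847594015884, 'cy': 217.76623956788603, 'k1': -0.05948280131282554, 'tool_from_camera': array([[-5.04015858e-04,  9.55413632e-01,  2.95270278e-01,
         7.59779556e-02],
       [ 9.99999845e-01,  5.51628558e-04, -7.79545574e-05,
        -8.04453490e-07],
       [-2.37358364e-04,  2.95270193e-01, -9.55413762e-01,
        -1.60098106e-01],
       [ 0.00000000e+00,  0.00000000e+00,  0.00000000e+00,
         1.00000000e+00]])}
```

View pics/scene0.png

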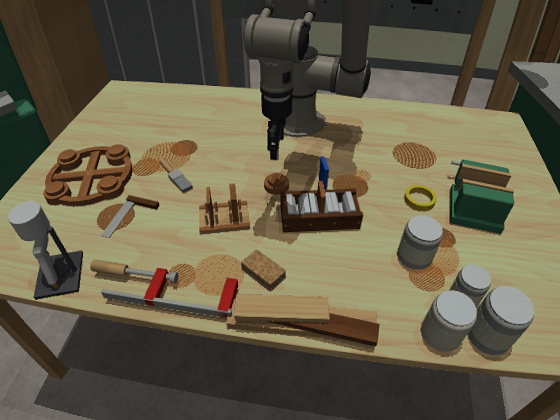

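View pics/side0.png

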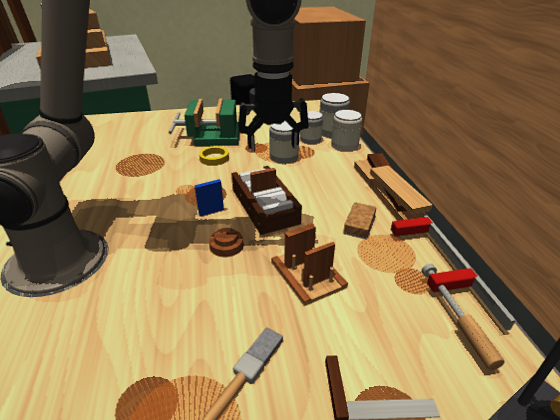

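View pics/wrist0.png

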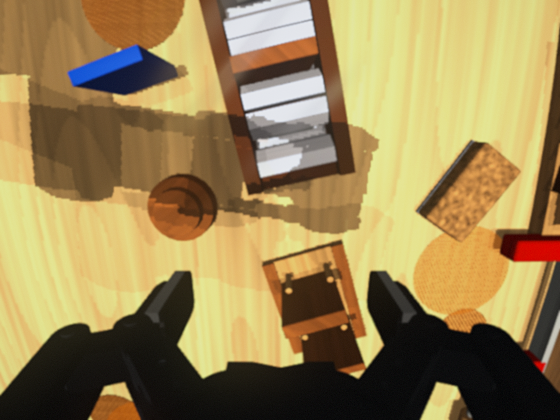

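The wrist view shows the stand at the bottom (about x 265–365, y 245–370) and the rack at the top, both turned slightly. I'll enlarge it to measure both.

```bash
cat > h.py <<'E'
import numpy as np, cv2, pickle
from scipy.spatial.transform import Rotation as R
from station import bot,cams
def snap(name,tag):
    o=bot.get_obs(); c=cams.read_camera(name)
    if name=="wrist":
        T=np.eye(4);T[:3,:3]=R.from_euler('xyz',o["tcp_rot"]).as_matrix();T[:3,3]=o["ee_pos"]
        T=T@c["tool_from_camera"]
    else:
        T=np.eye(4);T[:3,:3]=R.from_euler('xyz',c["rotation"]).as_matrix();T[:3,3]=c["xyz"]
    c["T"]=T; cv2.imwrite(f"pics/{tag}.png",c["img"][:,:,::-1]); pickle.dump(c,open(f"pics/{tag}.pkl","wb")); return c
def load(tag): return pickle.load(open(f"pics/{tag}.pkl","rb"))
def K(c):
    f=c["img"].shape[0]/2/np.tan(np.radians(c["fov_y"]/2)); return np.array([[f,0,c["cx"]],[0,f,c["cy"]],[0,0,1.]]),np.array([c["k1"],0,0,0])
def p2w(c,uv,z):
    k,d=K(c); n=cv2.undistortPoints(np.array(uv,float).reshape(-1,1,2),k,d).reshape(-1,2)
    r=np.c_[n[:,0],-n[:,1],-np.ones(len(n))]@c["T"][:3,:3].T; o=c["T"][:3,3]
    return o+r*((z-o[2])/r[:,2])[:,None]
def w2p(c,P):
    k,d=K(c); Q=(np.array(P,float).reshape(-1,3)-c["T"][:3,3])@c["T"][:3,:3]; Q=Q*[1,-1,-1]
    return cv2.projectPoints(Q,np.zeros(3),np.zeros(3),k,d)[0].reshape(-1,2)
def crop(tag,u0,v0,u1,v1,s,out):
    im=cv2.imread(f"pics/{tag}.png")[v0:v1,u0:u1]; cv2.imwrite(f"pics/{out}.png",cv2.resize(im,None,fx=s,fy=s,interpolation=cv2.INTER_CUBIC))
E
python3 - <<'E'
from h import *
snap("wrist","w1"); snap("scene","s1"); snap("side","d1")
crop("w1",190,0,390,200,3.0,"w1r"); crop("w1",240,220,400,380,3.7,"w1s")
crop("s1",180,150,380,250,4,"s1c"); crop("d1",180,150,360,310,3.7,"d1c")
E
```

```text
(no output)
```

View pics/w1r.png

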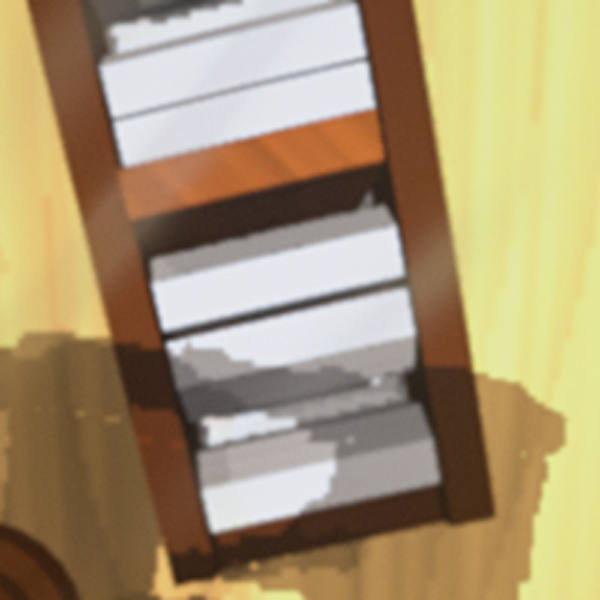

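View pics/w1s.png

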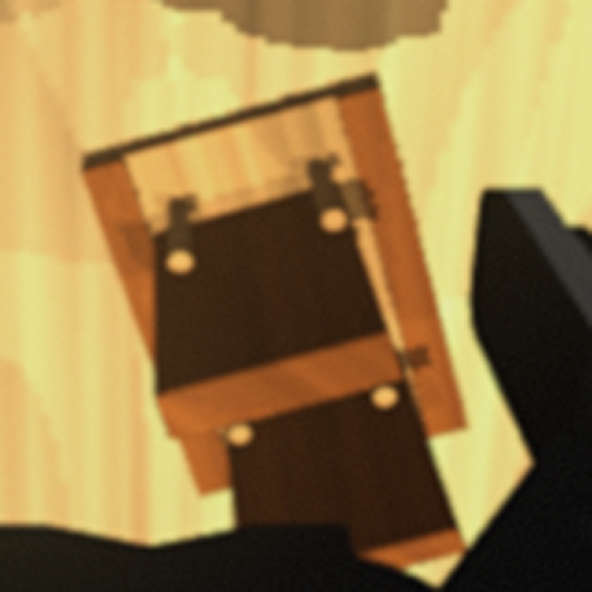

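View pics/s1c.png

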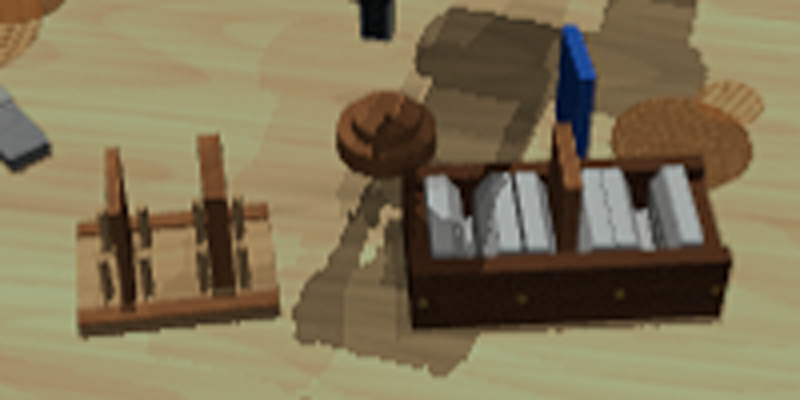

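View pics/d1c.png

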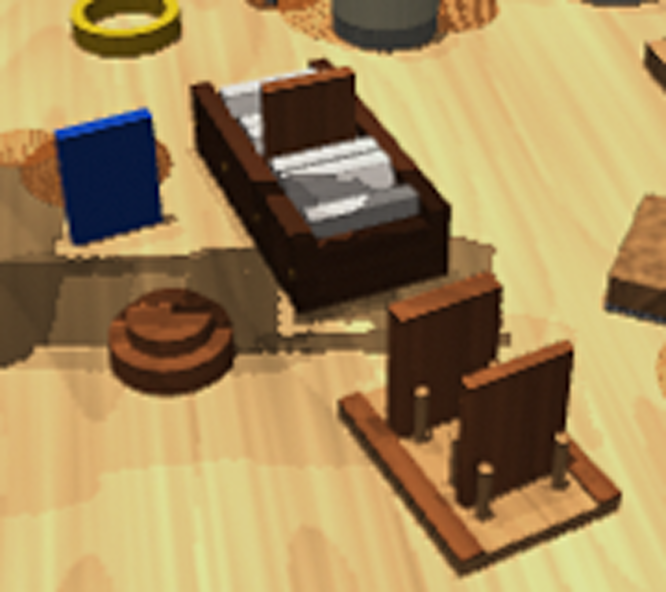

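The view shows the thick plate's top at crop corners (155,393)–(384,332)–(402,375)–(180,437). The middle plate's top is at (118,170)–(385,160) in its crop.

```bash
python3 - <<'E'
from h import *
c=load("w1")
def show(n,P,z):
    P=p2w(c,P,z); print(n,(P*1000).round(1)[:,:2].tolist()); 
    print('  edges',[(round(1000*np.linalg.norm(P[i]-P[i-1]),1),round(float(np.degrees(np.arctan2(*(P[i]-P[i-1])[[1,0]]))),1)) for i in range(len(P))],'mean',(P.mean(0)*1000).round(1))
s=np.array([240,220]);r=np.array([190,0])
show('thick',np.array([(156,393),(384,332),(402,375),(180,437)])/3.7+s,.107)
show('mid',np.array([(118,170),(380,110),(385,160),(133,218)])/3+r,.115)
show('rack',np.array([(175,582),(492,515)])/3+r,.06)
show('stand',np.array([(83,160),(376,78),(466,428)])/3.7+s,.012)
show('dowels',np.array([(181,261),(334,219),(385,398),(240,434)])/3.7+s,.052)
show('blockA',np.array([(210,533),(440,484)])/3+r,.064)
show('blockAtop',np.array([(168,340),(408,287)])/3+r,.064)
show('blockB',np.array([(125,165),(376,107),(365,58),(112,118)])/3+r,.064)
E
```

```text
thick [[526.6, -125.5], [590.2, -105.5], [596.4, -119.9], [533.6, -140.8]]
  edges [(np.float64(16.8), 114.5), (np.float64(66.7), 17.5), (np.float64(15.6), -66.8), (np.float64(66.2), -161.5)] mean [ 561.7 -122.9  107. ]
mid [[484.8, 128.6], [552.9, 142.8], [554.5, 130.9], [488.3, 116.8]]
  edges [(np.float64(12.3), 106.6), (np.float64(69.6), 11.8), (np.float64(12.1), -82.3), (np.float64(67.7), -168.0)] mean [520.1 129.8 115. ]
rack [[490.6, 5.9], [601.8, 29.8]]
  edges [(np.float64(113.7), -167.8), (np.float64(113.7), 12.2)] mean [546.2  17.8  60. ]
stand [[501.0, -98.4], [603.9, -67.0], [649.2, -215.0]]
  edges [(np.float64(188.5), 141.8), (np.float64(107.5), 17.0), (np.float64(154.7), -73.0)] mean [ 584.7 -126.8   12. ]
dowels [[535.1, -115.5], [584.6, -100.2], [606.0, -169.7], [556.3, -184.4]]
  edges [(np.float64(72.1), 107.1), (np.float64(51.8), 17.2), (np.float64(72.8), -72.9), (np.float64(51.8), -163.5)] mean [ 570.5 -142.5   52. ]
blockA [[503.7, 24.0], [582.3, 40.9]]
  edges [(np.float64(80.4), -167.9), (np.float64(80.4), 12.1)] mean [543.   32.5  64. ]
blockAtop [[491.2, 87.6], [568.9, 104.0]]
  edges [(np.float64(79.4), -168.1), (np.float64(79.4), 11.9)] mean [530.   95.8  64. ]
blockB [[479.1, 140.4], [557.2, 156.9], [553.5, 170.7], [475.6, 154.0]]
  edges [(np.float64(14.0), -75.4), (np.float64(79.8), 11.9), (np.float64(14.3), 105.0), (np.float64(79.7), -167.9)] mean [516.3 155.5  64. ]
```

```bash
python3 -m jog '[[[5,-15,-3,-0.16],[5,-15,-3,-0.16],[5,-15,-3,-0.16],[5,-15,-3,-0.16],[5,-16,-3,-0.16],[5,-16,-3,-0.16],[4,-16,-3,-0.16],[3,-15,-2,-0.15],[0,0,0,0],[0,0,0,0]]]' 50; python3 - <<'E'
from h import *
snap("wrist","w2"); o=bot.get_obs();print(o["ee_pos"],o["tcp_rot"],o["contact_force"])
E
```

```text
t: 1.55
ee_pos: [0.5619, -0.1225, 0.1904]
tcp_rot: [-3.141, 0.0, 0.304]
contact_force: [0.3, 0.8, -0.2]
width: 0.05
[ 0.56192798 -0.12237584  0.1905007 ] [-3.14146124e+00 -6.11565094e-06  3.03545386e-01] [-0.22974819  0.0088963   0.42402469]
```

View pics/w2.png

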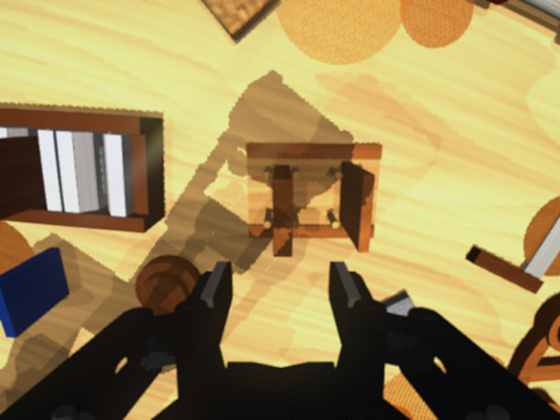

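The picture shows the thick plate at about (283,210), straight ahead of the open jaws. The thin one is at about (358,205), and the left edge shows the rack.

```bash
python3 - <<'E'
from h import *
crop("w2",240,130,390,270,4.2,"w2c"); crop("w2",0,80,200,250,3.8,"w2r")
E
```

```text
(no output)
```

View pics/w2c.png

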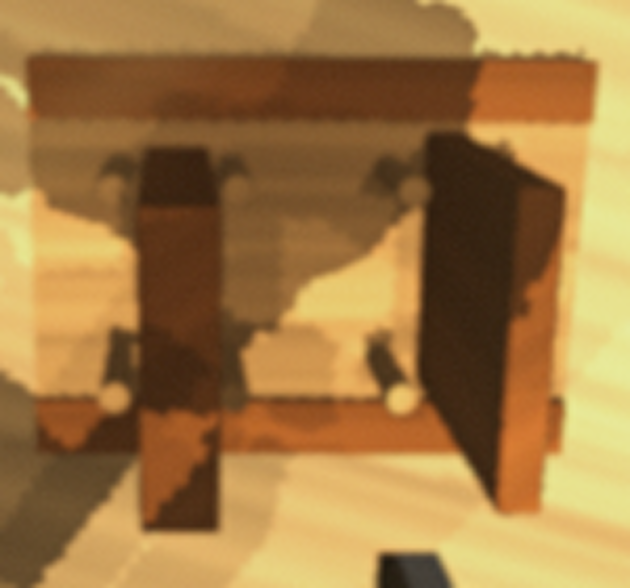

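View pics/w2r.png

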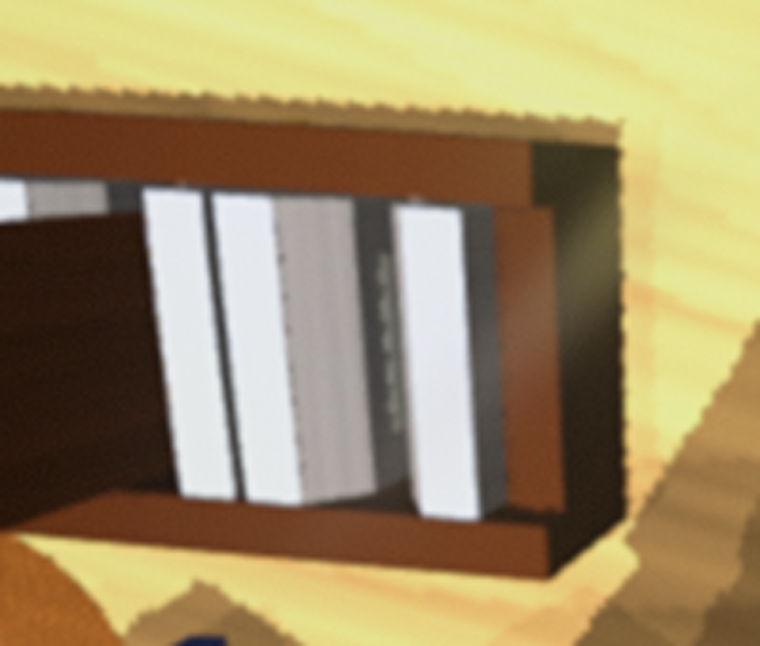

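```bash
python3 - <<'E'
from h import *
c=load("w2")
def show(n,P,z):
    P=p2w(c,P,z); print(n,(P*1000).round(1)[:,:2].tolist()); 
    print('  edges',[(round(1000*np.linalg.norm(P[i]-P[i-1]),1),round(float(np.degrees(np.arctan2(*(P[i]-P[i-1])[[1,0]]))),1)) for i in range(len(P))],'mean',(P.mean(0)*1000).round(1))
s=np.array([240,130]);r=np.array([0,80])
show('thick',np.array([(140,207),(220,207),(218,530),(142,530)])/4.2+s,.107)
show('thin',np.array([(518,182),(565,188),(541,512),(498,512)])/4.2+s,.107)
show('blockA near faces L,R of slot mouth; outer',np.array([(274,195),(303,505),(414,515),(395,205),(462,208),(478,518)])/3.8+r,.064)
show('blockA-mid seam (212,195)',np.array([(212,193),(243,502)])/3.8+r,.064)
show('rack board near',np.array([(548,578),(532,142)])/3.8+r,.060)
E
```

```text
thick [[591.7, -106.7], [596.4, -121.5], [531.2, -142.3], [526.4, -127.1]]
  edges [(np.float64(68.4), 17.3), (np.float64(15.6), -72.6), (np.float64(68.4), -162.3), (np.float64(16.0), 107.4)] mean [ 561.4 -124.4  107. ]
thin [[618.5, -175.2], [620.2, -184.5], [555.3, -206.1], [552.6, -197.3]]
  edges [(np.float64(69.5), 18.5), (np.float64(9.4), -79.5), (np.float64(68.4), -161.6), (np.float64(9.1), 107.1)] mean [ 586.6 -190.8  107. ]
blockA near faces L,R of slot mouth; outer [[572.3, 88.0], [493.2, 71.1], [499.7, 40.9], [578.7, 57.2], [582.8, 40.6], [504.2, 23.9]]
  edges [(np.float64(93.6), 43.2), (np.float64(80.9), -168.0), (np.float64(30.9), -77.9), (np.float64(80.6), 11.7), (np.float64(17.1), -76.2), (np.float64(80.4), -168.0)] mean [538.5  53.6  64. ]
blockA-mid seam (212,195) [[568.3, 104.0], [489.0, 87.7]]
  edges [(np.float64(81.0), 11.6), (np.float64(81.0), -168.4)] mean [528.6  95.8  64. ]
rack board near [[491.1, 4.1], [602.8, 28.2]]
  edges [(np.float64(114.3), -167.9), (np.float64(114.3), 12.1)] mean [546.9  16.2  60. ]
```

```bash
python3 -m jog '[[[0,-1,-25,0],[0,-1,-25,0],[0,0,-25,0],[0,0,-15,0],[0,0,-7,0],[0,0,0,0]]]' 50 && python3 -m jog '[[[0,0,0,0],[0,0,0,0],[0,0,0,0],[0,0,0,0],[0,0,0,0]]]' 5
```

```text
t: 2.35
ee_pos: [0.5622, -0.1249, 0.0936]
tcp_rot: [3.141, -0.0, 0.301]
contact_force: [-0.6, -1.1, -0.1]
width: 0.0498
t: 2.98
ee_pos: [0.562, -0.125, 0.0935]
tcp_rot: [3.141, -0.0, 0.301]
contact_force: [0.3, 0.2, 0.1]
width: 0.0054
```

```bash
python3 - <<'E'
from h import *
snap("wrist","w3");snap("side","d3");crop("d3",180,150,380,310,4,"d3c")
E
```

```text
(no output)
```

View pics/w3.png

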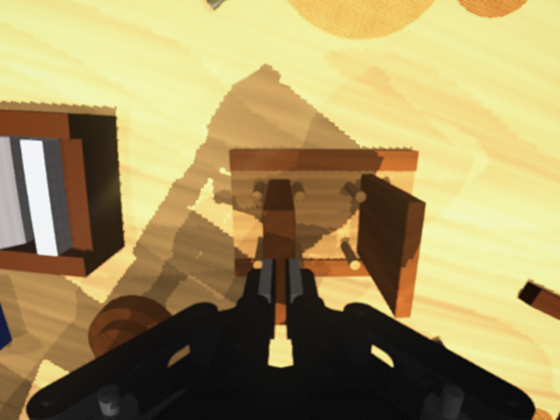

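View pics/d3c.png

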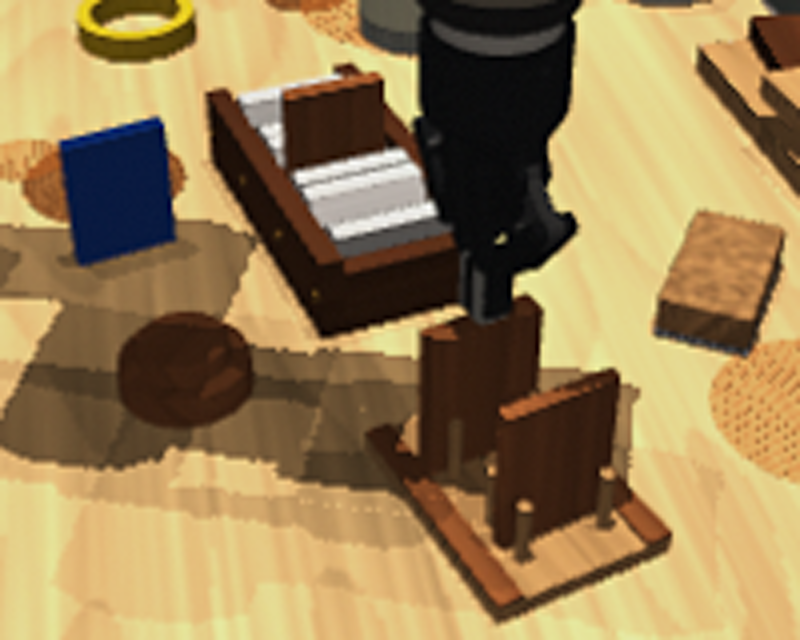

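```bash
python3 - <<'E'
from h import *
o=bot.get_obs();p=o["ee_pos"];print(p,o["contact_force"],o["width"])
c=load("d3");w=load("w3")
for n,q in [("tip",p-[0,0,.014]),("tcp",p)]: print(n,w2p(c,q),(w2p(c,q)-[180,150])*4,w2p(w,q))
Ry=R.from_euler('z',17.4,degrees=True).as_matrix()
ctr=np.array([.5614,-.1244,0])
P=[ctr+Ry@np.array([sx*.035,sy*.0085,0])+[0,0,.107] for sx,sy in [(1,1),(1,-1),(-1,-1),(-1,1)]]
print(w2p(w,P).round(),((w2p(c,P)-[180,150])*4).round())
crop("w3",220,150,440,360,2.8,"w3c")
E
```

```text
[ 0.56203942 -0.12498976  0.09342716] [-0.56582459 -1.41040572 -0.33273956] 0.005275167740393994
tip [[300.57911974 238.74937327]] [[482.31647896 354.9974931 ]] [[281.14806752 250.84362202]]
tcp [[300.79985035 233.8056297 ]] [[483.19940142 335.22251882]] [[281.23637241 260.41744827]]
[[263. 210.]
 [296. 210.]
 [295. 326.]
 [266. 326.]] [[529. 289.]
 [546. 305.]
 [434. 343.]
 [419. 325.]]
```

View pics/w3c.png

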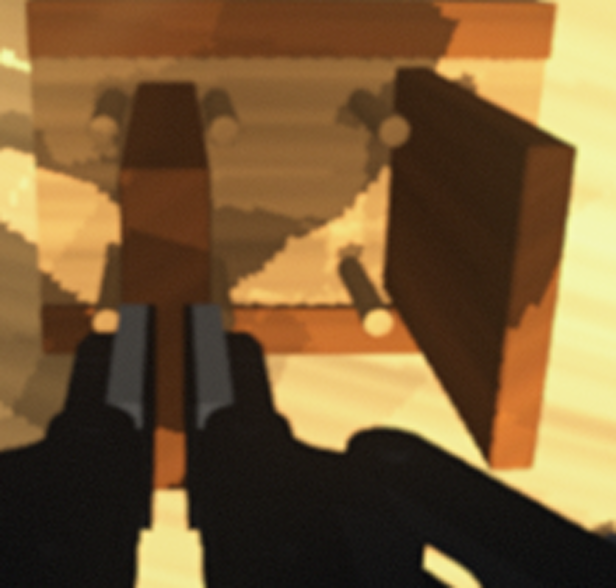

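```bash
python3 - <<'E'
from h import *
print(bot.finger_overhang,[a for a in dir(bot) if a[0]!='_'])
w=load("w2");o=[.56192798,-.12237584,.1905]
Ry=R.from_euler('z',17.4,degrees=True).as_matrix()
for h in (0,.013,.027): print(h,[w2p(w,o+Ry@np.array([0.011,s*.025,0])-[0,0,.014-h]).round(0) for s in (1,-1)])
w=load("w3");o=bot.get_obs()["ee_pos"]
for h in (0,.013,.027): print(h,[w2p(w,o+Ry@np.array([0.011,s*.0026,0])-[0,0,.014-h]).round(0) for s in (1,-1)])
E
```

```text
0.014 ['IKError', 'finger_overhang', 'get_obs']
0 [array([[241., 234.]]), array([[322., 234.]])]
0.013 [array([[238., 242.]]), array([[324., 242.]])]
0.027 [array([[234., 252.]]), array([[328., 252.]])]
0 [array([[277., 234.]]), array([[285., 234.]])]
0.013 [array([[277., 242.]]), array([[286., 242.]])]
0.027 [array([[276., 252.]]), array([[286., 252.]])]
```

The fingers have closed above the plate's top: the tips sit at about (490,318) in the side crop, against (482,355) predicted. So the true tips are about 25 mm higher than the nominal tip. I'll open, go lower and grip again.

```bash
python3 -m jog '[[[0,0,0,0],[0,0,0,0],[0,0,0,0],[0,0,0,0]]]' 50; python3 -m jog '[[[0,0,-7,0],[0,0,-8,0],[0,0,-7,0],[0,0,0,0]]]' 50;  python3 - <<'E'
from h import *
snap("wrist","w4");snap("side","d4");crop("d4",180,150,380,310,4,"d4c")
E
```

```text
t: 3.58
ee_pos: [0.562, -0.125, 0.0934]
tcp_rot: [3.142, -0.0, 0.301]
contact_force: [-0.6, 1.3, -0.6]
width: 0.0501
t: 4.08
ee_pos: [0.5615, -0.1248, 0.0705]
tcp_rot: [-3.141, 0.001, 0.301]
contact_force: [-0.0, 0.4, 0.1]
width: 0.0501
```

View pics/d4c.png

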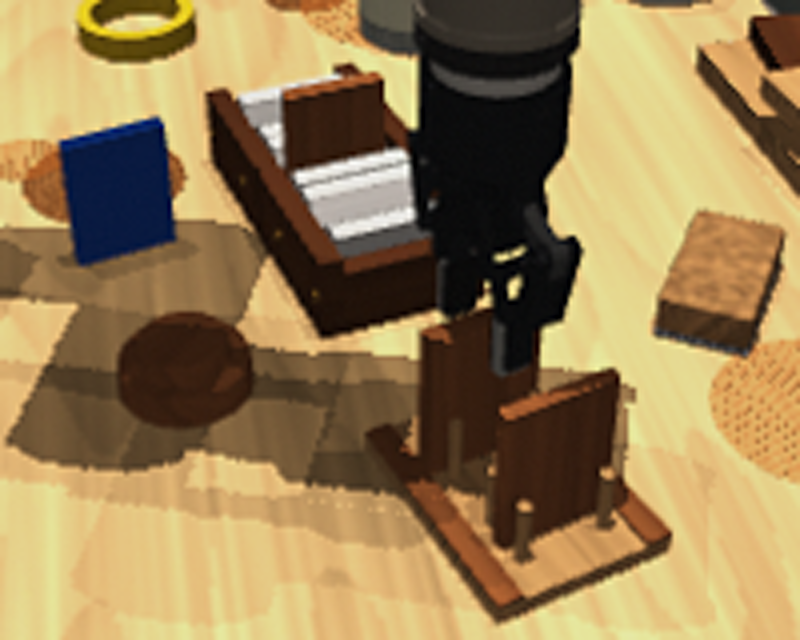

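View pics/w4.png

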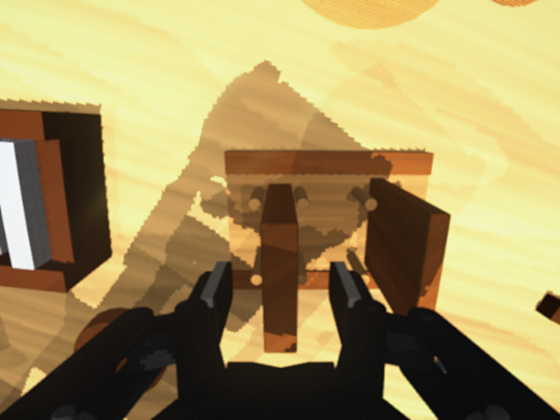

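The jaws now straddle the plate, with overlap. I'll close them.

```bash
python3 -m jog '[[[0,0,0,0],[0,0,0,0],[0,0,0,0],[0,0,0,0],[0,0,0,0]]]' 5;  python3 - <<'E'
from h import *
snap("wrist","w5");snap("side","d5");crop("d5",180,150,380,310,4,"d5c")
E
```

```text
t: 4.8
ee_pos: [0.5624, -0.125, 0.0719]
tcp_rot: [3.141, -0.001, 0.301]
contact_force: [0.4, 0.2, 5.4]
width: 0.0156
```

View pics/d5c.png

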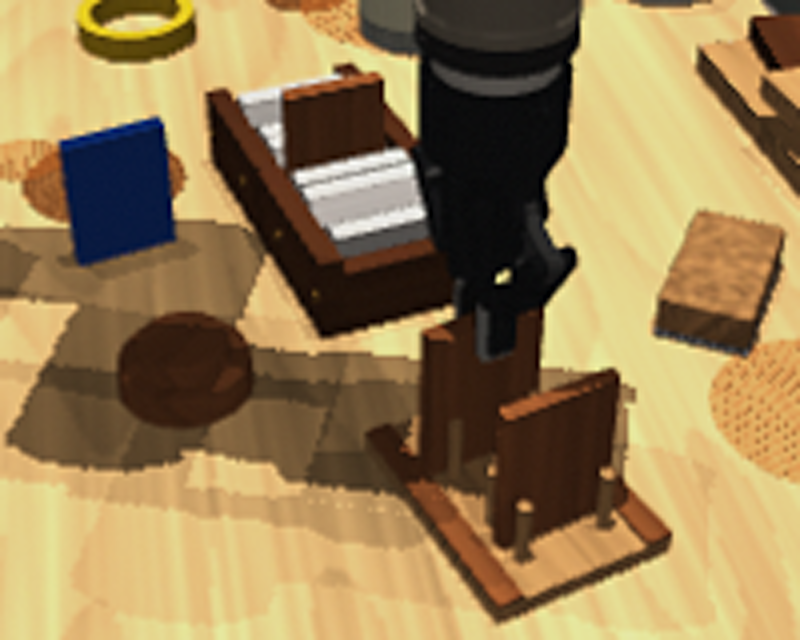

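View pics/w5.png

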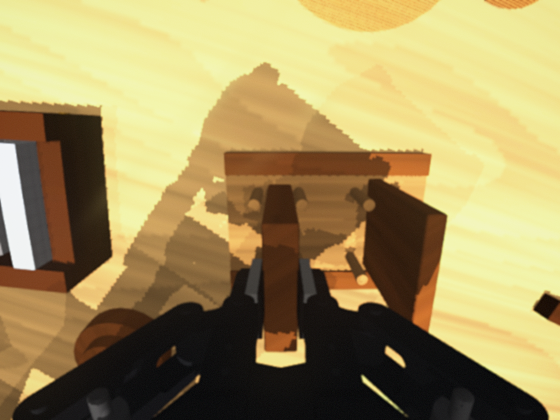

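Width 15.6 mm fits the thick plate. Next I'll lift it and carry it over end_a.

```bash
python3 -m jog '[[[0,0,8,0],[0,0,15,0],[0,0,15,0],[0,0,15,0],[0,0,15,0],[0,0,10,0],[0,0,0,0]]]' 5; python3 -m jog '[[[-2,15,0,-0.01],[-3,24,0,-0.01],[-4,28,0,-0.01],[-4,28,0,-0.01],[-4,28,0,-0.01],[-4,28,0,-0.02],[-3,24,0,-0.02],[-2,14,0,0],[0,0,0,0],[0,0,0,0],[0,0,0,0]]]' 5
python3 - <<'E'
from h import *
snap("wrist","w6");snap("side","d6");snap("scene","s6");crop("d6",180,100,380,260,4,"d6c")
o=bot.get_obs();print(o["ee_pos"],o["tcp_rot"],o["contact_force"])
E
```

```text
t: 5.78
ee_pos: [0.5624, -0.1251, 0.1503]
tcp_rot: [3.141, -0.001, 0.301]
contact_force: [-0.2, 0.3, -1.2]
width: 0.0155
t: 7.15
ee_pos: [0.5362, 0.0633, 0.1494]
tcp_rot: [3.141, 0.0, 0.21]
contact_force: [-0.2, -0.2, -0.3]
width: 0.0153
[0.53610579 0.06346697 0.14939395] [3.14146589e+00 5.37391236e-05 2.09937471e-01] [-0.03431062 -0.50610926 -0.76578619]
```

View pics/d6c.png

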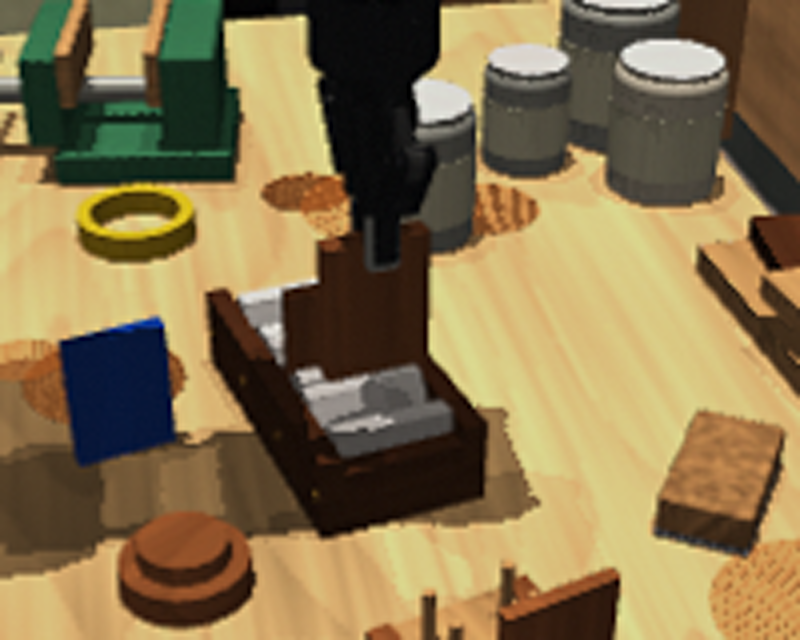

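View pics/w6.png

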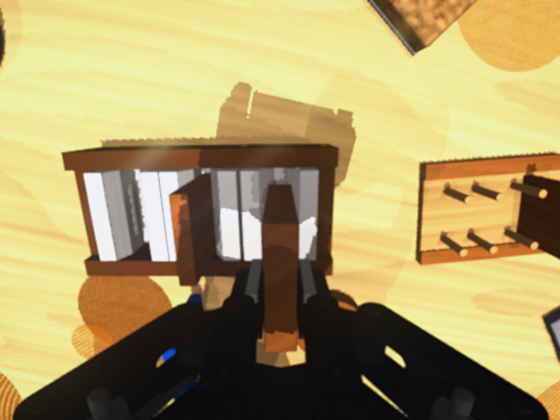

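```bash
python3 -m jog '[[[0,1,-8,0],[0,0,-9,0],[0,0,-7,0],[0,0,-4,0],[0,0,-2,0],[0,0,0,0]]]' 5;python3 -m jog '[[[0,0,-2,0],[0,0,-2,0],[0,0,-2,0]]]' 5;python3 -m jog '[[[0,0,-2,0],[0,0,-2,0],[0,0,0,0]]]' 5
```

```text
t: 8.05
ee_pos: [0.536, 0.065, 0.1194]
tcp_rot: [3.142, 0.0, 0.211]
contact_force: [-0.3, -0.7, -1.0]
width: 0.0154
t: 8.43
ee_pos: [0.5361, 0.0649, 0.1134]
tcp_rot: [3.141, -0.0, 0.211]
contact_force: [-1.0, -1.4, 2.1]
width: 0.0154
t: 8.8
ee_pos: [0.5371, 0.0642, 0.1114]
tcp_rot: [3.139, -0.003, 0.211]
contact_force: [-3.0, -3.0, 13.7]
width: 0.0155
```

The plate stopped at TCP z≈0.112, about 31–33 mm up, with a slight push toward −y. I'll raise it, ease it that way by about 1.5 mm and feel again.

```bash
python3 -m jog '[[[0,0,3,0],[0,0,1,0],[0.3,-1.5,0,0],[0,0,0,0]]]' 5;python3 -m jog '[[[0,0,-2,0],[0,0,-1,0],[0,0,0,0]]]' 5;python3 -m jog '[[[0,0,-1,0],[0,0,0,0]]]' 5;python3 -m jog '[[[0,0,-1,0],[0,0,0,0]]]' 5
```

```text
t: 9.3
ee_pos: [0.536, 0.0637, 0.113]
tcp_rot: [-3.141, 0.001, 0.211]
contact_force: [0.3, 0.6, -1.6]
width: 0.0161
t: 9.68
ee_pos: [0.5366, 0.0636, 0.1115]
tcp_rot: [3.141, -0.001, 0.211]
contact_force: [-2.3, -0.3, 8.6]
width: 0.0157
t: 9.93
ee_pos: [0.5368, 0.0636, 0.1114]
tcp_rot: [3.141, -0.002, 0.211]
contact_force: [-3.5, -1.4, 14.6]
width: 0.0154
t: 10.18
ee_pos: [0.537, 0.0636, 0.1113]
tcp_rot: [3.141, -0.003, 0.211]
contact_force: [-5.9, -0.6, 21.5]
width: 0.0158
```

Solid at 21 N with almost no sideways push (about 0.5 N along the rack's y), so end_a looks like the narrow end. I'll draw the plate out and measure end_b in the picture taken above the rack.

```bash
python3 -m jog '[[[0,0,8,0],[0,0,15,0],[0,0,22,0],[0,0,22,0],[0,0,12,0],[0,0,4,0],[0,0,0,0]]]' 5; python3 - <<'E'
from h import *
snap("wrist","w7"); crop("w7",50,130,350,300,2.6,"w7c"); crop("w7",50,130,220,290,3.7,"w7d")
E
```

```text
t: 11.05
ee_pos: [0.5361, 0.0635, 0.1911]
tcp_rot: [-3.141, 0.001, 0.211]
contact_force: [-0.9, 0.1, -1.5]
width: 0.0152
```

View pics/w7c.png

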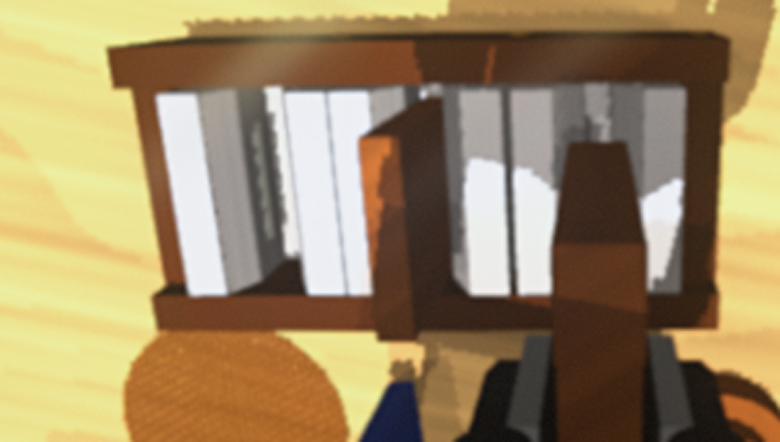

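View pics/w7d.png

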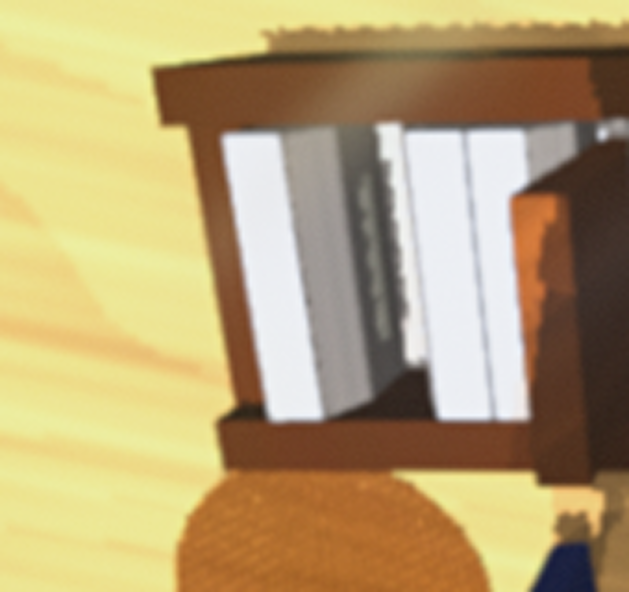

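```bash
python3 - <<'E'
from h import *
c=load("w7"); r=np.array([50,130])
y=R.from_euler('z',12,degrees=True).as_matrix()
O=np.array([.522,.130,0])
for n,P in [('outer',[(222,135),(270,420)]),('mouthL',[(282,133),(325,418)]),('mouthR',[(403,130),(437,418)]),('seam',[(464,130),(495,418)])]:
    W=p2w(c,np.array(P)/3.7+r,.064); print(n,(W.mean(0)*1000).round(1),'rackframe',((W-O)@y*1000).round(1)[:,:2].tolist())
for n,P in [('seamA',[(507,88),(514,294)]),('outA',[(686,88),(682,290)])]:
    W=p2w(c,np.array(P)/2.6+r,.064); print(n,(W.mean(0)*1000).round(1),'rackframe',((W-O)@y*1000).round(1)[:,:2].tolist())
o=bot.get_obs();print(((o["ee_pos"]-O)@y*1000).round(1))
E
```

```text
outer [500.3 224.9  64. ] rackframe [[38.7, 97.7], [-41.6, 97.0]]
mouthL [504.2 209.2  64. ] rackframe [[39.0, 81.4], [-40.9, 80.9]]
mouthR [511.3 177.7  64. ] rackframe [[39.5, 49.0], [-40.7, 48.7]]
seam [514.6 161.8  64. ] rackframe [[39.4, 33.0], [-40.6, 32.3]]
seamA [529.   96.8  64. ] rackframe [[40.3, -33.9], [-40.5, -34.0]]
outA [543.5  32.5  64. ] rackframe [[40.4, -99.3], [-38.8, -100.3]]
[ -0.2 -67.9 190.7]
```

```bash
python3 -m jog '[[[-3,14,0,0],[-4,20,0,0],[-5,22,0,0],[-5,24,0,0],[-5,22,0,0],[-4,18,0,0],[-2,10,0,0],[0,0,0,0],[0,0,0,0]]]' 5; python3 -m jog '[[[0,0,-12,0],[0,0,-18,0],[0,0,-18,0],[0,0,-13,0],[0,0,-8,0],[0,0,-3,0],[0,0,0,0]]]' 5
```

```text
t: 12.22
ee_pos: [0.5085, 0.193, 0.1914]
tcp_rot: [3.141, 0.0, 0.21]
contact_force: [0.3, -1.0, -1.7]
width: 0.0156
t: 13.1
ee_pos: [0.5085, 0.1935, 0.1196]
tcp_rot: [3.141, -0.0, 0.211]
contact_force: [-0.4, -0.1, -1.6]
width: 0.0155
```

```bash
python3 -m jog '[[[0,0,-2,0],[0,0,-2,0],[0,0,-2,0]]]' 5;python3 -m jog '[[[0,0,-2,0],[0,0,-2,0],[0,0,0,0]]]' 5;python3 -m jog '[[[0,0,-1,0],[0,0,0,0]]]' 5
```

```text
t: 13.48
ee_pos: [0.5084, 0.1935, 0.1134]
tcp_rot: [3.142, -0.0, 0.211]
contact_force: [-0.5, -0.0, -1.4]
width: 0.0157
t: 13.85
ee_pos: [0.5082, 0.1935, 0.1092]
tcp_rot: [3.141, 0.0, 0.211]
contact_force: [0.0, -0.3, -1.1]
width: 0.0154
t: 14.1
ee_pos: [0.5083, 0.1935, 0.1084]
tcp_rot: [3.141, 0.0, 0.211]
contact_force: [0.2, 0.4, -0.9]
width: 0.0157
```

At 108 mm it's already lower than the stop at end_a and there's no contact, so end_b is the wide end.

```bash
python3 -m jog '[[[0,0,-2,0],[0,0,-2,0],[0,0,-2,0]]]' 5;python3 -m jog '[[[0,0,-2,0],[0,0,-2,0],[0,0,0,0]]]' 5;python3 -m jog '[[[0,0,-2,0],[0,0,-1,0],[0,0,0,0]]]' 5
```

```text
t: 14.48
ee_pos: [0.5082, 0.1935, 0.1022]
tcp_rot: [3.141, 0.0, 0.211]
contact_force: [-0.4, -0.4, -0.8]
width: 0.0155
t: 14.85
ee_pos: [0.5082, 0.1935, 0.0982]
tcp_rot: [3.141, 0.0, 0.211]
contact_force: [-0.0, 0.2, -2.0]
width: 0.0159
t: 15.22
ee_pos: [0.5086, 0.1932, 0.0957]
tcp_rot: [3.141, -0.001, 0.211]
contact_force: [1.0, -2.0, 1.9]
width: 0.0154
```

```bash
python3 -m jog '[[[0,0,-2,0],[0,0,-2,0],[0,0,0,0]]]' 5;python3 -m jog '[[[0,0,-2,0],[0,0,-2,0],[0,0,0,0]]]' 5;python3 -m jog '[[[0,0,-2,0],[0,0,-1,0],[0,0,0,0]]]' 5;python3 -m jog '[[[0,0,-1,0],[0,0,-1,0],[0,0,0,0]]]' 5
```

```text
t: 15.6
ee_pos: [0.5083, 0.1934, 0.091]
tcp_rot: [3.141, 0.0, 0.211]
contact_force: [1.7, -1.5, -0.3]
width: 0.0158
t: 15.98
ee_pos: [0.5081, 0.1935, 0.087]
tcp_rot: [-3.142, 0.001, 0.211]
contact_force: [1.2, -2.1, -2.3]
width: 0.0156
t: 16.35
ee_pos: [0.5082, 0.1936, 0.0843]
tcp_rot: [-3.142, 0.0, 0.211]
contact_force: [1.1, -1.9, 0.4]
width: 0.0155
t: 16.73
ee_pos: [0.5083, 0.1936, 0.0823]
tcp_rot: [-3.142, 0.0, 0.211]
contact_force: [0.9, -2.3, -0.2]
width: 0.0154
```

```bash
python3 -m jog '[[[0,0,-1,0],[0,0,-1,0]]]' 5;python3 -m jog '[[[0,0,-1,0],[0,0,0,0]]]' 5;python3 -m jog '[[[0,0,-1,0],[0,0,0,0]]]' 5; python3 - <<'E'
from h import *
snap("wrist","w8");snap("side","d8");snap("scene","s8");crop("d8",160,60,360,220,4,"d8c");crop("s8",240,120,400,240,5,"s8c")
E
```

```text
t: 16.98
ee_pos: [0.5084, 0.1936, 0.0804]
tcp_rot: [3.142, -0.0, 0.211]
contact_force: [0.1, -1.9, 0.1]
width: 0.0153
t: 17.23
ee_pos: [0.5084, 0.1936, 0.0799]
tcp_rot: [3.142, -0.0, 0.211]
contact_force: [-1.0, -2.7, 4.8]
width: 0.0155
t: 17.48
ee_pos: [0.5085, 0.1936, 0.0798]
tcp_rot: [3.141, -0.001, 0.211]
contact_force: [-2.0, -3.9, 14.1]
width: 0.0159
```

View pics/d8c.png

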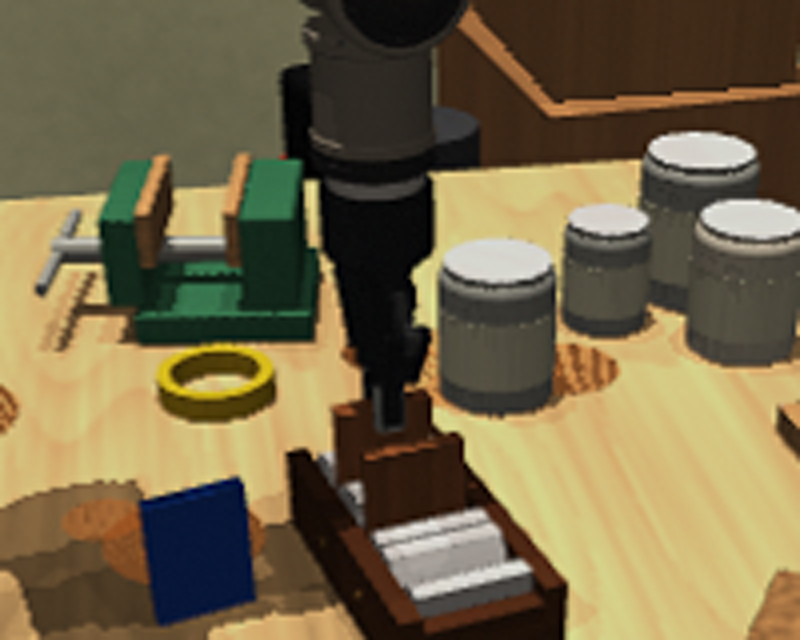

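View pics/s8c.png

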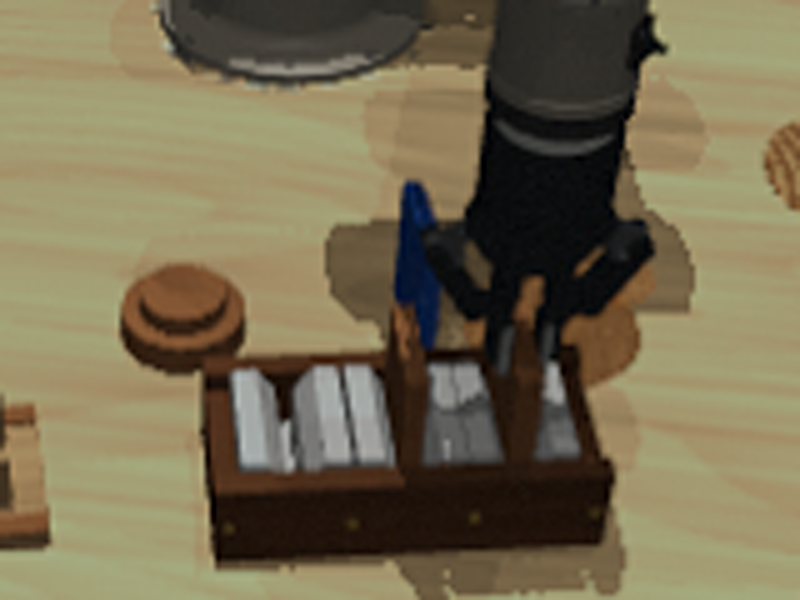

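View pics/w8.png

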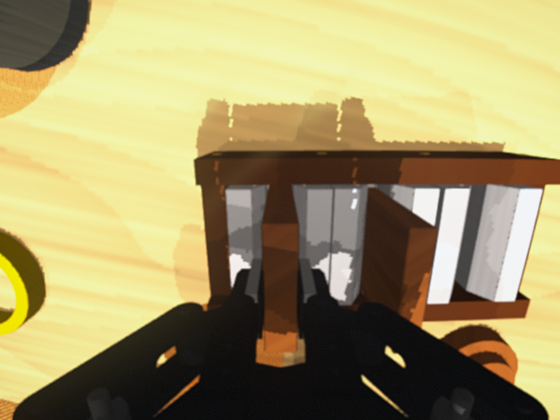

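Home: TCP at 79.8 mm puts the underside at about 20 mm, and the force rose to 14 N within 0.1 mm, so it's on the floor. I'll release it and rise.

```bash
python3 -m jog '[[[0,0,1,0],[0,0,0,0],[0,0,0,0],[0,0,0,0],[0,0,0,0]]]' 45; python3 -m jog '[[[0,0,5,0],[0,0,10,0],[0,0,20,0],[0,0,25,0],[0,0,25,0],[0,0,20,0],[0,0,10,0],[0,0,0,0]]]' 45;  python3 - <<'E'
from h import *
snap("wrist","w9");snap("side","d9");crop("d9",160,60,360,220,4,"d9c");crop("w9",180,120,420,300,3.3,"w9c")
E
```

```text
t: 18.25
ee_pos: [0.5083, 0.1935, 0.0793]
tcp_rot: [3.142, 0.0, 0.211]
contact_force: [-0.7, 0.4, -0.6]
width: 0.0449
t: 19.25
ee_pos: [0.5086, 0.1936, 0.1951]
tcp_rot: [3.142, -0.002, 0.211]
contact_force: [-1.0, -0.2, 0.3]
width: 0.0454
```

View pics/d9c.png

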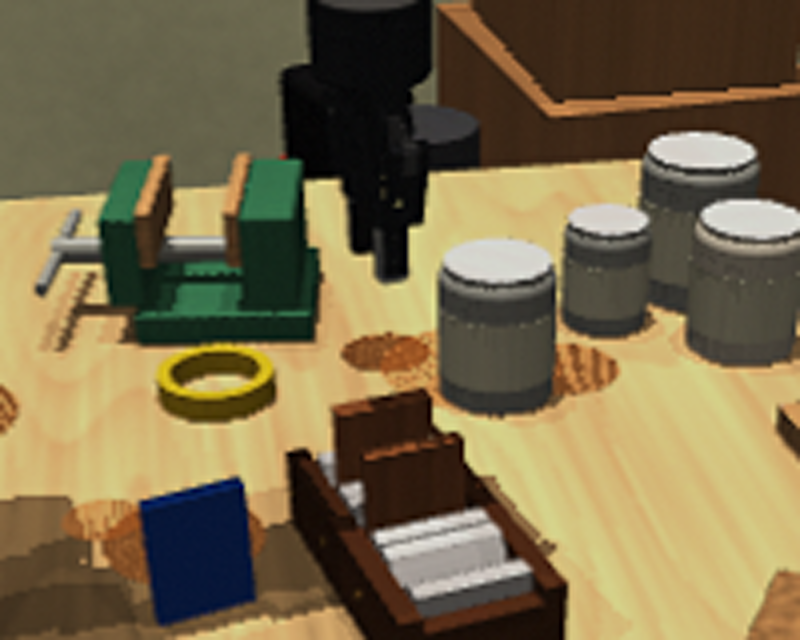

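View pics/w9.png

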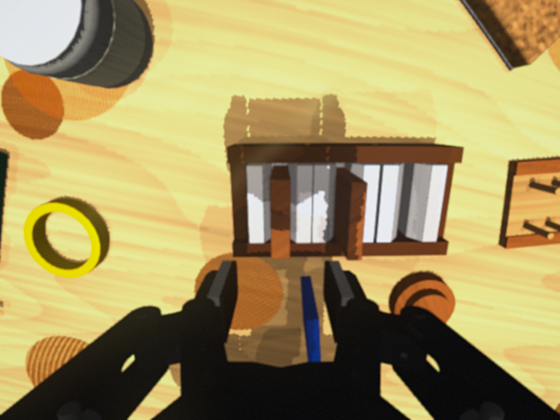

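The thick plate stands upright in end_b and the middle plate is unmoved. Next, over to the thin plate.

```bash
python3 -m jog '[[[4,-18,0,0],[7,-32,0,0.01],[8,-40,0,0.01],[8,-40,0,0.01],[8,-42,0,0.01],[8,-42,0,0.01],[8,-42,0,0.01],[8,-40,0,0.01],[8,-38,0,0.01],[6,-30,-2,0.01],[4,-15,-3,0.005],[1,-5,0,0]]]' 45; python3 -m jog '[[[0,0,0,0],[0,0,0,0]]]'; python3 - <<'E'
from h import *
snap("wrist","w10"); crop("w10",180,120,380,300,3.7,"w10c")
E
```

```text
t: 20.85
ee_pos: [0.5858, -0.1913, 0.1884]
tcp_rot: [-3.14, 0.001, 0.305]
contact_force: [0.3, 0.1, -0.3]
width: 0.0451
t: 21.1
ee_pos: [0.5863, -0.1895, 0.1897]
tcp_rot: [3.142, -0.0, 0.307]
contact_force: [0.6, 0.4, 0.2]
width: 0.0453
```

View pics/w10c.png

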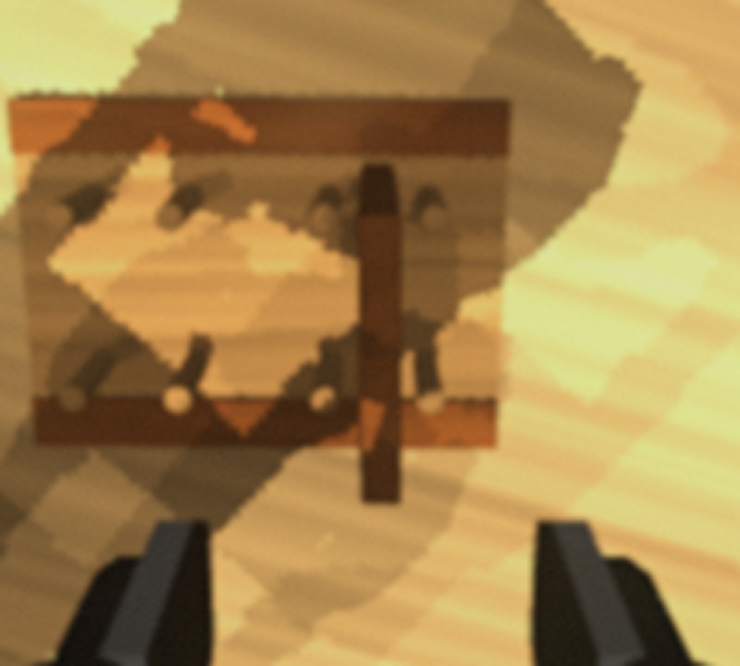

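```bash
python3 - <<'E'
from h import *
c=load("w10")
P=p2w(c,np.array([(358,215),(402,215),(401,503),(360,503)])/3.7+[180,120],.107);print((P*1000).round(1)[:,:2].tolist(),P.mean(0)*1000)
for i in (0,1): d=P[i]-P[3-i]; print(np.degrees(np.arctan2(d[1],d[0])))
E
```

```text
[[618.1, -175.9], [621.0, -185.1], [555.4, -206.2], [552.4, -196.9]] [ 586.70147838 -191.04557754  107.        ]
17.761599584854405
17.836223090890332
```

```bash
python3 -m jog '[[[0.5,-1.5,-15,0.003],[0,0,-25,0],[0,0,-25,0],[0,0,-25,0],[0,0,-16,0],[0,0,-9,0],[0,0,-4,0],[0,0,0,0]]]' 45; python3 -m jog '[[[0,0,0,0],[0,0,0,0],[0,0,0,0],[0,0,0,0],[0,0,0,0]]]' 2; python3 - <<'E'
from h import *
snap("side","d11");crop("d11",180,150,380,310,4,"d11c")
E
```

```text
t: 22.15
ee_pos: [0.5871, -0.1921, 0.0708]
tcp_rot: [3.141, -0.0, 0.309]
contact_force: [-0.6, -0.1, -0.8]
width: 0.0455
t: 22.78
ee_pos: [0.5873, -0.1921, 0.0712]
tcp_rot: [3.141, -0.001, 0.309]
contact_force: [-1.0, 0.5, 5.5]
width: 0.0087
```

View pics/d11c.png

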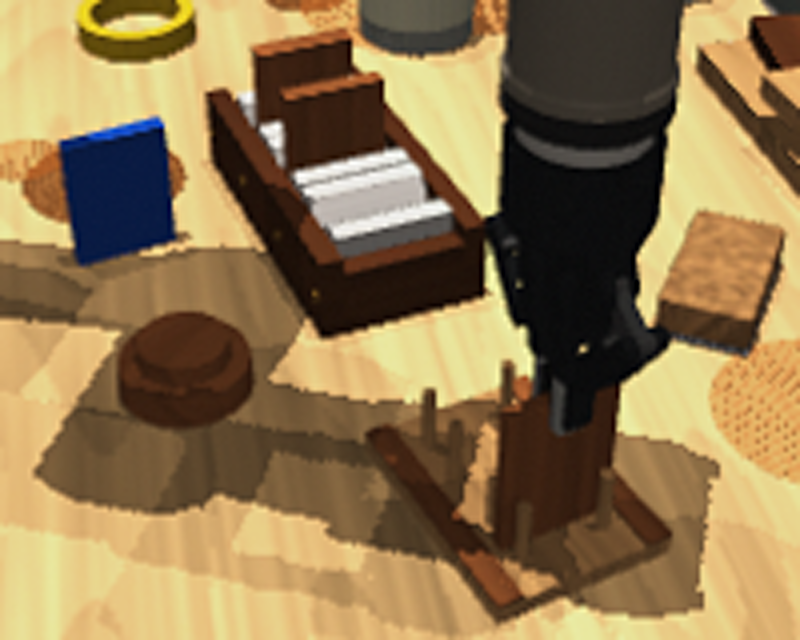

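```bash
python3 -m jog '[[[0,0,8,0],[0,0,15,0],[0,0,18,0],[0,0,18,0],[0,0,14,0],[0,0,7,0],[0,0,0,0]]]' 2; python3 -m jog '[[[-3,12,0,0],[-5,24,0,-0.01],[-6,30,0,-0.01],[-6,34,0,-0.02],[-6,34,0,-0.02],[-6,34,0,-0.02],[-6,34,0,-0.01],[-6,28,0,-0.01],[-4,18,0,0],[-3,8,0,0],[0,0,0,0],[0,0,0,0]]]' 2
python3 - <<'E'
from h import *
snap("wrist","w12"); crop("w12",180,120,350,280,4,"w12c")
o=bot.get_obs();print(o["ee_pos"],o["tcp_rot"])
E
```

```text
t: 23.7
ee_pos: [0.5869, -0.1921, 0.1508]
tcp_rot: [3.141, -0.0, 0.309]
contact_force: [0.2, -0.2, -0.5]
width: 0.0085
t: 25.2
ee_pos: [0.536, 0.0633, 0.1504]
tcp_rot: [3.141, -0.0, 0.208]
contact_force: [0.3, 0.7, -0.2]
width: 0.0086
[0.53609027 0.06318664 0.15040397] [ 3.14124539e+00 -1.07725239e-04  2.07776612e-01]
```

View pics/w12c.png

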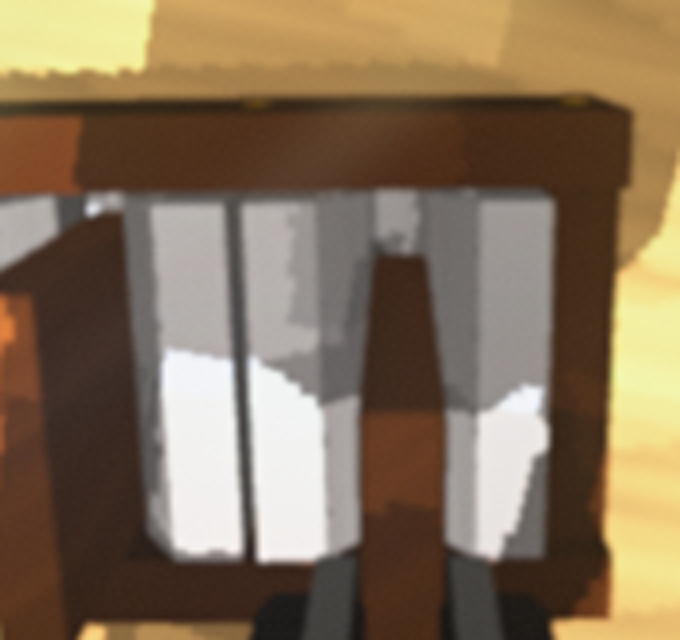

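```bash
python3 - <<'E'
from h import *
c=load("w12"); r=np.array([180,120])
y=R.from_euler('z',12,degrees=True).as_matrix(); O=np.array([.522,.130,0])
S=[]
for n,P in [('edgeIn',[(243,200),(256,560)]),('mouthL',[(317,200),(328,560)]),('mouthR',[(478,200),(477,558)]),('out',[(553,200),(547,556)])]:
    W=(p2w(c,np.array(P)/4+r,.064)-O)@y*1000; print(n,W.round(1)[:,:2].tolist()); S.append(W[:,1].mean())
print((S[0]+S[3])/2,(S[1]+S[2])/2, (bot.get_obs()["ee_pos"]-O)@y*1000)
E
```

```text
edgeIn [[40.3, -35.4], [-40.4, -35.0]]
mouthL [[40.3, -50.6], [-40.4, -51.2]]
mouthR [[40.2, -83.5], [-40.0, -84.7]]
out [[40.2, -98.9], [-39.6, -100.4]]
-67.4344029313543 -67.49997838297912 [-1.08915241e-01 -6.82828617e+01  1.50403973e+02]
```

```bash
python3 -m jog '[[[0,0.7,-8,0.003],[0,0,-9,0],[0,0,-8,0],[0,0,-4,0],[0,0,-2,0],[0,0,0,0]]]' 2;python3 -m jog '[[[0,0,-2,0],[0,0,-2,0],[0,0,-2,0],[0,0,0,0]]]' 2;python3 -m jog '[[[0,0,-2,0],[0,0,-1,0],[0,0,0,0]]]' 2
```

```text
t: 26.0
ee_pos: [0.5359, 0.0647, 0.1194]
tcp_rot: [3.141, -0.0, 0.212]
contact_force: [-0.3, -0.3, -0.6]
width: 0.0084
t: 26.5
ee_pos: [0.5357, 0.0647, 0.1132]
tcp_rot: [3.142, 0.0, 0.212]
contact_force: [-0.1, -0.3, -0.4]
width: 0.0087
t: 26.88
ee_pos: [0.5358, 0.0647, 0.1103]
tcp_rot: [3.142, 0.0, 0.212]
contact_force: [-0.4, -0.4, -0.3]
width: 0.0084
```

```bash
python3 -m jog '[[[0.1,-0.6,0,0],[0,0,-2,0],[0,0,0,0]]]' 2;python3 -m jog '[[[0,0,-1,0],[0,0,-1,0],[0,0,0,0]]]' 2;python3 -m jog '[[[0,0,-1,0],[0,0,-1,0],[0,0,0,0]]]' 2
```

```text
t: 27.25
ee_pos: [0.5358, 0.0641, 0.1082]
tcp_rot: [3.142, 0.0, 0.212]
contact_force: [0.3, -0.6, -0.3]
width: 0.0086
t: 27.62
ee_pos: [0.5359, 0.0641, 0.1063]
tcp_rot: [3.141, 0.0, 0.212]
contact_force: [-0.6, -0.6, 0.4]
width: 0.0084
t: 28.0
ee_pos: [0.5359, 0.0641, 0.1043]
tcp_rot: [3.141, 0.0, 0.212]
contact_force: [0.4, -0.6, -1.0]
width: 0.0083
```

The plate is past the slope and in the throat with no resistance. Continuing down.

```bash
python3 -m jog '[[[0,0,-2,0],[0,0,-2,0],[0,0,-2,0],[0,0,0,0]]]' 2;python3 -m jog '[[[0,0,-2,0],[0,0,-2,0],[0,0,0,0]]]' 2;python3 -m jog '[[[0,0,-2,0],[0,0,-2,0],[0,0,0,0]]]' 2;python3 -m jog '[[[0,0,-2,0],[0,0,-2,0],[0,0,-1,0],[0,0,0,0]]]' 2
```

```text
t: 28.5
ee_pos: [0.5358, 0.0641, 0.0982]
tcp_rot: [3.142, 0.0, 0.212]
contact_force: [0.1, -0.1, -0.4]
width: 0.0085
t: 28.88
ee_pos: [0.5363, 0.0637, 0.0946]
tcp_rot: [3.141, -0.001, 0.212]
contact_force: [1.0, -2.4, 1.7]
width: 0.0085
t: 29.25
ee_pos: [0.5358, 0.0641, 0.09]
tcp_rot: [-3.142, 0.001, 0.212]
contact_force: [1.5, -1.9, -1.5]
width: 0.0086
t: 29.75
ee_pos: [0.5358, 0.0641, 0.0852]
tcp_rot: [-3.142, 0.0, 0.212]
contact_force: [0.3, -2.8, -0.1]
width: 0.0084
```

```bash
python3 -m jog '[[[0,0,-2,0],[0,0,-2,0],[0,0,-1,0]]]' 2;python3 -m jog '[[[0,0,-1,0],[0,0,0,0]]]' 2;python3 -m jog '[[[0,0,-1,0],[0,0,0,0]]]' 2
```

```text
t: 30.12
ee_pos: [0.536, 0.0641, 0.0803]
tcp_rot: [3.141, -0.0, 0.212]
contact_force: [-0.2, -2.2, 1.9]
width: 0.0087
t: 30.38
ee_pos: [0.5359, 0.0641, 0.0793]
tcp_rot: [3.142, 0.0, 0.212]
contact_force: [0.6, -3.0, -0.7]
width: 0.0087
t: 30.62
ee_pos: [0.536, 0.0641, 0.0792]
tcp_rot: [3.141, -0.0, 0.212]
contact_force: [-1.6, -3.0, 6.7]
width: 0.0087
```

```bash
python3 -m jog '[[[0,0,-1,0],[0,0,0,0]]]' 2; python3 -m jog '[[[0,0,1,0],[0,0,1,0],[0,0,0,0],[0,0,0,0],[0,0,0,0]]]' 40; python3 -m jog '[[[0,0,5,0],[0,0,10,0],[0,0,20,0],[0,0,25,0],[0,0,25,0],[0,0,25,0],[0,0,15,0],[0,0,0,0],[0,0,0,0]]]' 40;  python3 - <<'E'
from h import *
snap("wrist","w13");snap("side","d13");snap("scene","s13");crop("d13",160,100,360,260,4,"d13c");crop("s13",240,150,400,240,5,"s13c")
E
```

```text
t: 30.88
ee_pos: [0.5361, 0.064, 0.0791]
tcp_rot: [3.141, -0.001, 0.212]
contact_force: [-3.9, -2.5, 13.7]
width: 0.0082
t: 31.5
ee_pos: [0.5358, 0.0642, 0.0793]
tcp_rot: [-3.142, 0.0, 0.212]
contact_force: [0.3, -0.9, 0.3]
width: 0.0398
t: 32.62
ee_pos: [0.5354, 0.0641, 0.2035]
tcp_rot: [-3.141, 0.002, 0.212]
contact_force: [1.1, -0.2, -0.8]
width: 0.0397
```

View pics/d13c.png

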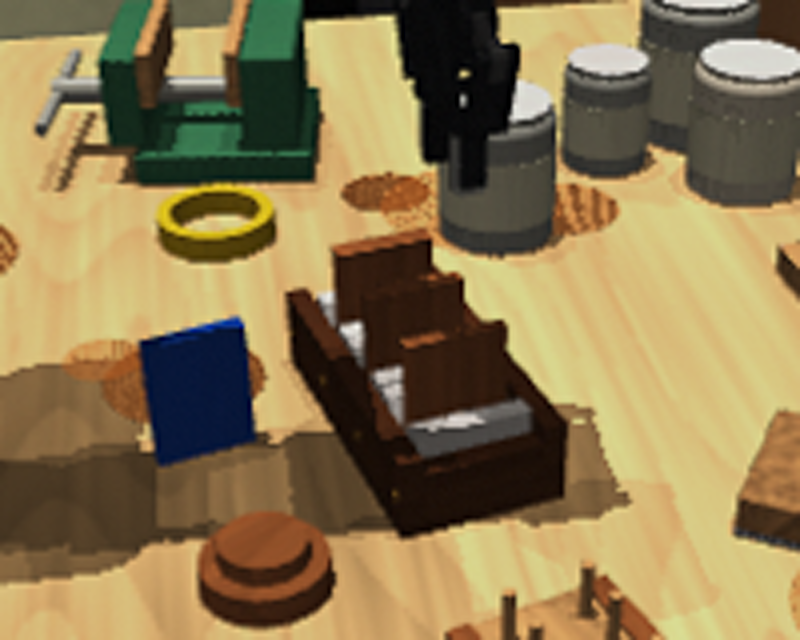

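View pics/s13c.png

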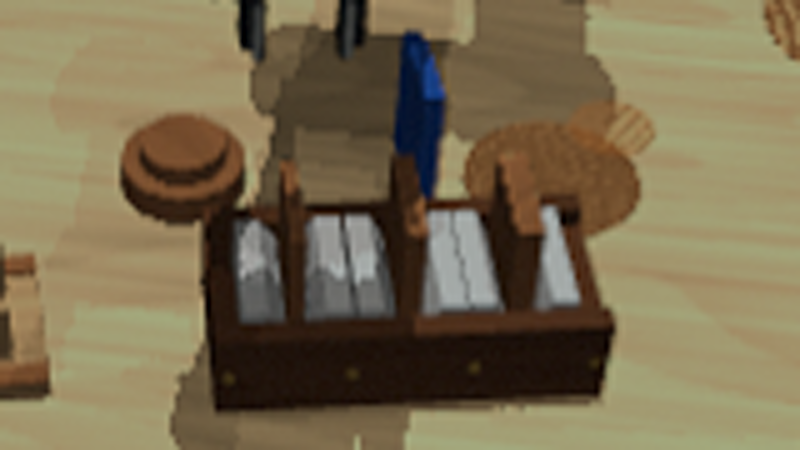

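View pics/w13.png

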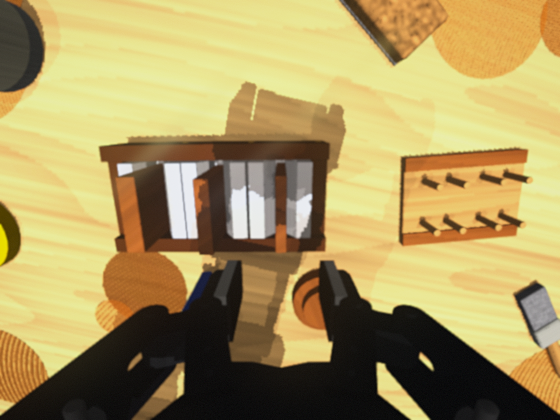

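All three plates stand upright in their slots with nothing touched. One quick projection check of the top heights before I hand in.

```bash
python3 - <<'E'
from h import *
c=load("d13"); y=R.from_euler('z',12,degrees=True).as_matrix(); O=np.array([.5215,.130,0])
for n,yc,t in [("thick",65,17),("mid",-.7,13.5),("thin",-67.4,10)]:
  for z in (.115,.120):
    P=[O+y@np.array([s*.035,(yc-t/2)/1000,z]) for s in (-1,1)]
    print(n,z,((w2p(c,P)-[160,100])*4).round().tolist())
crop("d13",235,155,305,215,11,"d13e")
E
```

```text
thick 0.115 [[339.0, 253.0], [434.0, 235.0]]
thick 0.12 [[339.0, 246.0], [434.0, 228.0]]
mid 0.115 [[371.0, 296.0], [469.0, 276.0]]
mid 0.12 [[370.0, 289.0], [469.0, 269.0]]
thin 0.115 [[405.0, 344.0], [508.0, 322.0]]
thin 0.12 [[405.0, 338.0], [508.0, 315.0]]
```

View pics/d13e.png

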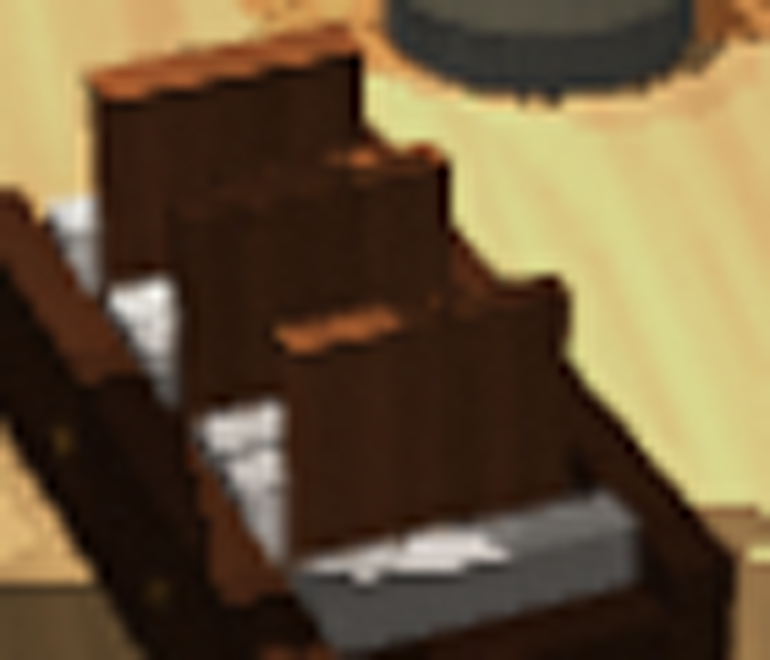

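The three top edges fit z = 115 mm with the same 1–7 px offset as the middle plate, which is known to be home. Handing in.

```bash
python3 -c "
from station import job_done;print(job_done())"
```

```text
the job is handed in; nothing more can be done
None
```

Both plates are put away and the job is handed in: the thick plate stands in end_b (the wide end) and the thin plate in end_a (the narrow end).

- **Finding the wide end:** the thick plate stopped solid about 31–33 mm up at end_a. Easing it 1.5 mm sideways did not help. That test pressed to 21 N at the wrist, more than the 12–16 N suggested. I drew the plate out, and it went home at end_b.
- **Pressed home:** each plate reached the slot floor (underside about 20 mm above the bench) and was then pressed with about 14 N.
- **Last checks:** pictures taken after I let go show all three plates upright. Their top edges match a height of 115 mm, with the same small 1–7 pixel offset on all three. The middle plate and the other things on the bench look unmoved, and the gripper was clear of everything. The work took about 33 s.

**What disagreed with the description:**
- The first grasp closed above the plate, because the fingertips sat about 25 mm higher in the pictures than the given tool dimensions imply. I went 22 mm lower and gripped again.
- The 5–10 N roller resistance did not show in the wrist force readings, which stayed around 0–2 N until the plates touched the floor. A small kick 15–17 mm up matched where the rollers should begin.

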